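# Seat the tall coffee capsule in the capsule press

### The arm

A 6-joint arm with a two-finger parallel gripper is mounted at the origin on the work surface. World frame = base frame: x ahead of the robot, y to its left, z up, the work surface at z = 0. Lengths are in m, angles in rad, forces in N, time in s.
With the tool pointing down it reaches from about 0.425 to 0.925 m from the base axis. Payload 12.5 kg.
Tool frame: the origin (TCP) lies at the very end of the fingers, on their centre line; the grasp point (between the pads) lies 19 mm behind it; z points along the fingers, y is the line along which they close (so a half turn about z gives the same grasp; the last joint's range is limited). The gripper opens to 85 mm and grips with 20 to 120 N. Pads are 22 mm wide; open, the fingers measure 114 mm over their backs; the gripper's body (76 mm by 85 mm) begins 54 mm behind the grasp point. The pads swing forward as they close: fully open they stand 13 mm farther back than shut.
Start: joints at [-1.434, 0.491, 1.559, -0, 1.092, -0.106], TCP at [0.15, -0.607, 0.231] pointing down, gripper open.
Joint ranges: [-3.1, 3.1], [-0.84, 2.19], [0.05, 2.79], [-1.13, 4.28], [0.06, 2.93], [-2.69, 2.69]. Speed limits (rad/s): [2.22, 2.22, 2.79, 3.14, 3.14, 3.14].

### API

Orientations are given as [roll, pitch, yaw] about the fixed x, y, z axes, in that order (R = Rz(yaw) Ry(pitch) Rx(roll)).
In Python, from cell import arm gives the robot as it stands. The module is installed in compiled form; this text tells all that it offers. Calls block until the motion is done:
- arm.movep(position, orientation): joint-space move of the TCP to a pose.
- arm.move_linear(position, ori=None, rate=0.15, stop_force=None): straight line of the TCP; ori=None keeps the orientation; rate is the mean speed in m/s. With stop_force (N) it stops when the force on the tool has changed by that much, and returns True; else False.
- arm.set_joints(angles): joint-space move.
- arm.set_gripper(opening, strength=None): opening from 0.0 (shut) to 1.0 (fully open); strength is the grip in N (None keeps the last); returns when the fingers have stopped.
- arm.pause(seconds).
- arm.solve_ik(position, orientation): joint angles nearest the present ones, or None.
- arm.snapshot(name): name is "scene" or "top" or "wrist"; returns (picture, depth): 384x512x3 uint8, red, green, blue; 384x512 float32, m along the optical axis (not along the pixel's ray), 0 where there is no reading.
- arm.camera_model(name): a dict with "K" (3x3 intrinsics, pixels), "world_to_cam" (4x4, takes a point from world to camera coordinates); the wrist camera has in their place "mount" (4x4, takes a point from camera to tool coordinates, whose origin is the TCP and whose axes are the flange's). Camera axes: x right, y down, z forward; pixel columns grow to the right and rows downward; lengths in m; the calibration is good to about 2 mm. A picture is of the moment at which its call begins: read the wrist's pose just before it. camera_model takes no time and is no camera call.
A pose or a line that the arm cannot do raises arm.IKError and nothing moves.
- arm.close_job(): hands the job in; it is judged then, once.
Readings, each from a call of its own:
- arm.current_clock(): time.
- arm.current_qpos(): joint angles.
- arm.current_joint_velocities(): joint speeds.
- arm.current_joint_torque(): joint torques, N m.
- arm.current_ee_pos(): TCP position.
- arm.current_tcp_rot(): TCP orientation.
- arm.current_force(): force on the tool from outside, world axes, zero at the start.
- arm.current_moment(): the same for the moment, N m.
- arm.current_opening(): opening from 0.0 (shut) to 1.0 (fully open).
- arm.current_grip_force(): force on a finger pad.
Only numpy, scipy, OpenCV 4.12 (cv2) and the standard library are available. Lean on these libraries where they do the work, as an engineer would, in place of code of your own. Each camera call takes 0.05 s, during which the arm holds its last target. There are 200 camera calls.

### The job

Stand the tall, narrow coffee capsule upright in the round cup of the capsule press while the lever is open, let go of it, then swing the lever right down so that it presses the capsule fully home, and leave the lever shut. Leave the short, wide capsule where it is; it does not belong in this press.

Things in the scene. Friction and masses are not known exactly. Their poses are not given: they have to be found in the camera images.
- tall_capsule: The tall, narrow coffee capsule: an upright dark brown plastic cylinder with a silver foil top, 46 mm diameter, 62 mm high, about 50 g, standing loose on the worktop. Origin at the centre of its underside, z up. Nothing stands within 50 mm of it.
- wide_capsule: The wrong capsule: same brown plastic and foil, but short and wide, 60 mm diameter, 26 mm high. Stands loose near the tall one. Origin at the centre of its underside. To be left where it is.
- press: Capsule press, fixed: dark steel base plate 200 (x) x 130 (y) x 20 mm high, aluminium cup (round collar) in its middle, lever hinged at its +x end. Origin on the worktop right below the cup's centre; z up. Cup: open top, inner diameter 66, outer 80, rim 48 mm above the worktop. Hinge axis parallel to the press's y, at x = +80, z = 100 mm in the press frame, between two posts 113 mm high.
- seat (a joint): The cup's floor, a black disc that slides stiffly down; value = m pushed down, 0 at the start (its top 36 mm above the worktop), 0.014 at its stop (22 mm). About 6 N moves it; it stays where pushed. The capsule thus first stands 12 mm deep in the cup, top at 98 mm; pressed home its top is at 84 mm.
- lever (a joint): Lever angle, rad: 0 shut (level over the cup), 1.57 upright, more leans back; starts at 1.65 to 2.0, stop 2.2. Flat bar 30 wide, 10 mm thick, its mid-plane through the hinge; pressing knob below it 80 mm from the hinge meets the capsule at 0.18. Stays where left; push it shut from behind, then from above (2 N, at the end 6 N). At r mm from the hinge: press x = 80 - r cos q, z = 100 + r sin q, y = 0.
- handle (a point): Centre of the lever's handle: a black round cross bar, 16 mm diameter, 80 mm long, parallel to the hinge axis, 140 mm from it, at the lever's free end. Moves with the lever.
There are look-alikes about, which are no part of the job. What is shaped like the tall_capsule but yellow is not meant. There is more than one size of the press; the job needs the larger.

How it is judged:
By the outcome, as a careful person would: the job done as asked, in the order asked, and still so for the second after the job is handed in, with the robot touching nothing.
It also fails if it takes over 67 s, if anything falls off the work surface, if the arm or the gripper's body presses on something with over 40 N, if the wrist force passes 120 N, or if a joint passes its speed limit or range.

## Working session

There is one attempt and no reset: what is moved stays moved. The work goes in short steps, each a Python script; the robot and the scene stay as the last script left them, time stands still between calls to the robot, and variables do not carry over. Pictures are saved under pics/ and viewed, at most 10 in all, crops included, and the job is handed in when it is done.

```bash
mkdir -p pics
cat > h.py <<'E'
import numpy as np, cv2
from cell import arm
def cloud(name):
    pic,d=arm.snapshot(name); m=arm.camera_model(name); K=np.array(m["K"]); T=np.linalg.inv(np.array(m["world_to_cam"]))
    v,u=np.mgrid[:384,:512]
    P=np.stack([(u-K[0,2])/K[0,0]*d,(v-K[1,2])/K[1,1]*d,d,np.ones_like(d)],-1)@T.T
    P=P[...,:3].copy(); P[d==0]=np.nan
    return pic,P
E
python3 - <<'E'
from h import *
for n in("scene","top"):
    p,P=cloud(n); np.savez(n+".npz",p=p,P=P); m=arm.camera_model(n)
    cv2.imwrite(f"pics/{n}.png",cv2.resize(p[...,::-1],(800,600)))
    print(n,np.linalg.inv(m["world_to_cam"])[:3,3],m["K"][0][0])
print(arm.current_clock())
E
```

```text
scene [1.32863669 0.02540707 1.02160533] 497.2484266478378
top [0.36714844 0.03502706 1.20983845] 490.9228964502396
0.1
```

View pics/top.png

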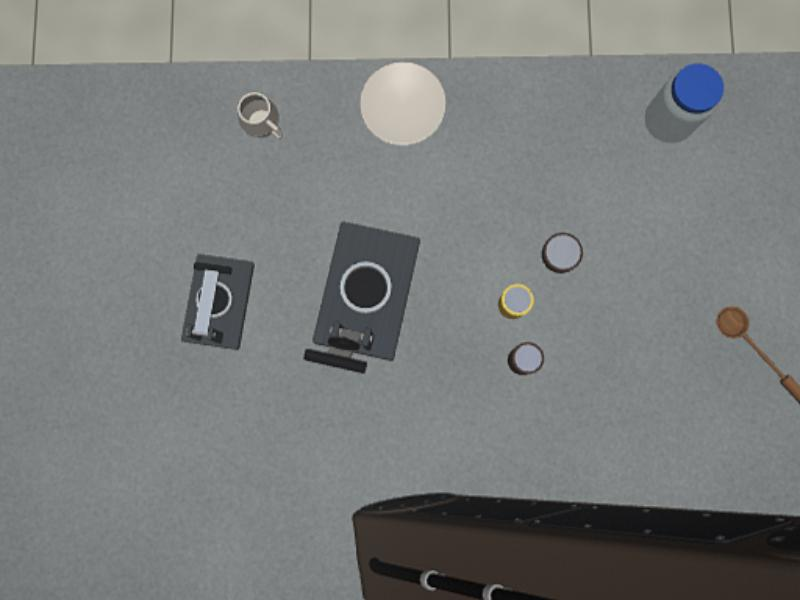

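View pics/scene.png

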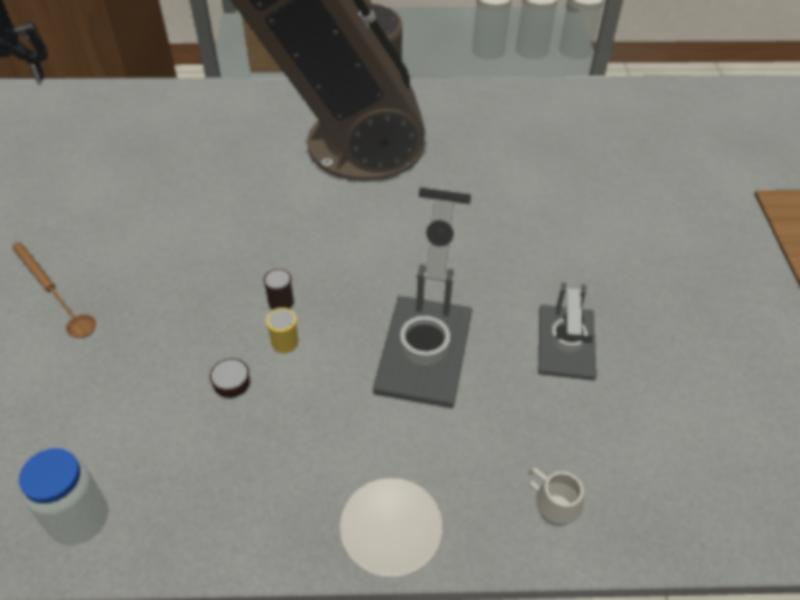

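The pictures (800x600 scale) show these candidates:
- **Capsules in top view:** a brown narrow one at (526,358), a yellow one at (517,300) and a brown wide one at (562,252). The one meant is (526,358): brown, narrow and tall in the scene view at (279,288).
- **Presses in top view:** a large one at (366,287) and a small one at (217,300). The one meant is (366,287), the larger, with its lever open toward the robot.

Next I'll measure these and confirm them in a crop.

Run:
```python
from h import *
for n in("top","scene"):
    D=np.load(n+".npz"); p,P=D["p"].astype(int),D["P"]; z=P[...,2]
    print(n)
    def comps(mask,lo,name):
        k,l,s,c=cv2.connectedComponentsWithStats(mask.astype(np.uint8))
        for i in range(1,k):
            if s[i,4]>lo:
                q=P[l==i]; q=q[~np.isnan(q[:,0])]
                pts=(q[:,:2]*1000).astype(np.float32); r=cv2.minAreaRect(pts); e=cv2.minEnclosingCircle(pts)
                print(name,"px",c[i].round(),s[i,4],"med",np.median(q,0).round(4),"rect",np.round(r[0],1),np.round(r[1],1),round(r[2],1),"circ",np.round(e[0],1),round(e[1],1))
    ok=(P[...,0]>.25)&(P[...,0]<.9)&(abs(P[...,1])<.45)
    comps(ok&(z>.054)&(z<.07),100,"tallTop")
    comps(ok&(z>.018)&(z<.034),100,"z20")
    comps(ok&(z>.043)&(z<.053),40,"rim")
    comps(ok&(z>.14)&(z<.27)&(p.sum(-1)<200),20,"handle")
    comps(ok&(z>.105)&(z<.12),6,"posts")
    comps(ok&(z>.12)&(z<.27),20,"lever")
t=cv2.imread("pics/top.png"); cv2.imwrite("pics/crop.png",cv2.resize(t[200:400,170:610],(800,364),interpolation=cv2.INTER_CUBIC))
```

```text
top
tallTop px [165.  72.] 218 med [0.8235 0.2615 0.0636] rect [835.  260.3] [73.6 55.1] 76.3 circ [829.6 260. ] 40.5
tallTop px [427.  75.] 101 med [ 0.808  -0.3681  0.0619] rect [ 815.5 -378. ] [79. 31.] 44.2 circ [ 825.8 -388.6] 39.5
tallTop px [331. 191.] 326 med [ 0.5313 -0.1326  0.0616] rect [ 530.7 -133.1] [45.5 47.6] 1.6 circ [ 531.6 -132.5] 24.5
tallTop px [337. 228.] 331 med [ 0.444  -0.1455  0.0614] rect [ 443.4 -145.8] [45.1 44.7] 89.5 circ [ 443.  -145.7] 23.9
z20 px [275.  73.] 174 med [ 0.8383 -0.0155  0.0201] rect [839.9  -3.7] [ 43.9 121.1] 65.2 circ [846.5  10.5] 60.9
z20 px [239.  73.] 166 med [0.8379 0.0895 0.0198] rect [842.9  81.7] [111.4  39.8] 21.9 circ [846.9  71.8] 55.9
z20 px [235. 182.] 2033 med [0.5681 0.0899 0.0201] rect [555.4  97.3] [129.6 199.3] 77.0 circ [556.1  98.2] 114.7
z20 px [360. 161.] 498 med [ 0.6101 -0.2111  0.0256] rect [ 610.6 -211.5] [60.1 60.7] 89.2 circ [ 610.8 -211.6] 32.1
z20 px [142. 193.] 187 med [0.5365 0.3229 0.0256] rect [537.2 321.4] [30.  57.1] 80.0 circ [538.8 329.3] 28.7
rim px [427.  79.] 66 med [ 0.8039 -0.3726  0.0488] re
[... 2936 characters left out ...]
e px [281. 149.] 185 med [0.4595 0.1192 0.1809] rect [460.5 119.1] [35.8 20.2] 72.6 circ [459.3 119.5] 17.9
posts px [279. 174.] 145 med [0.4796 0.1166 0.1114] rect [480.  115.7] [55.5 28.9] 76.4 circ [477.9 115.8] 29.7
posts px [ 40. 316.] 227 med [ 0.8618 -0.3738  0.1089] rect [ 848.9 -384.3] [43.5 75.6] 46.6 circ [ 838.9 -394.9] 38.5
lever px [233.  87.] 1659 med [0.2569 0.0052 0.2159] rect [2.577e+02 1.000e-01] [ 16.4 160.3] 1.7 circ [2.561e+02 1.000e-01] 80.2
lever px [282. 143.] 804 med [0.4519 0.1215 0.194 ] rect [452.2 122.2] [79.8 55.3] 77.4 circ [440.4 125. ] 41.1
lever px [ 31. 304.] 1030 med [ 0.8392 -0.3967  0.1291] rect [ 836.6 -397.9] [73.5 71.8] 45.4 circ [ 836.7 -397.7] 38.2
```

View pics/crop.png

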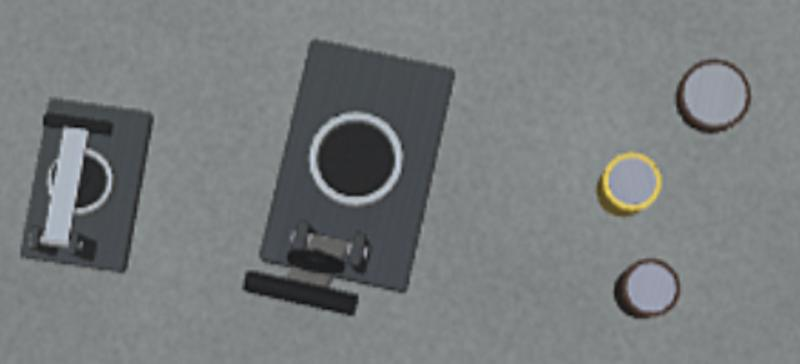

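The crop confirms both targets: the tall brown capsule at crop (648,288), and the large press at crop (355,158) with its lever toward the robot. Pick up the capsule, after an IK check of the later poses.

```bash
cat >> h.py <<'E'
C=np.array([.557,.0972]); A=np.radians(166.8); X=np.array([np.cos(A),np.sin(A)])
YAW=A-np.pi; ORI=[np.pi,0,YAW]; CAP=[.4440,-.1452]
def pw(px,z): return [*(C+px/1000*X),z/1000]
def hd(q): return 80-140*np.cos(q),100+140*np.sin(q)
def st(): print("t",round(arm.current_clock(),2),"tcp",np.round(arm.current_ee_pos(),4),"F",np.round(arm.current_force(),1),"open",round(arm.current_opening(),3),"grip",arm.current_grip_force())
E
python3 - <<'E'
from h import *
hx,hz=hd(1.92)
for d in(20,31):
  for dz in (-20,60): print(d,dz,arm.solve_ik(pw(hx+d,hz+dz),ORI))
print(arm.solve_ik(pw(0,62),ORI),arm.solve_ik(pw(-60,108),ORI))
arm.movep([*CAP,.14],ORI)
arm.move_linear([*CAP,.026],rate=.1)
arm.set_gripper(0.3,30); st()
arm.move_linear([*CAP,.20],rate=.15); st()
cv2.imwrite("pics/g.png",cv2.resize(arm.snapshot("scene")[0][80:300,80:400,::-1],(800,550)))
E
```

```text
20 -20 [ 1.54400166e-01  2.46214785e-01  2.02918011e+00 -4.44089210e-16
  8.66197757e-01  1.95557995e+00]
20 60 [ 1.54400166e-01  1.45799783e-01  1.91227647e+00 -4.44089210e-16
  1.08351640e+00  1.95557995e+00]
31 -20 [ 1.64269081e-01  2.32930117e-01  2.04897254e+00 -4.44089210e-16
  8.59689999e-01  1.96544887e+00]
31 60 [ 1.64269081e-01  1.30818128e-01  1.93079611e+00 -4.44089210e-16
  1.07997842e+00  1.96544887e+00]
[ 5.59500160e-02  6.31967696e-01  1.85820603e+00 -4.44089210e-16
  6.51418931e-01  1.85712980e+00] [ 2.85454921e-02  6.25264999e-01  1.68670475e+00 -4.44089210e-16
  8.29622904e-01  1.82972528e+00]
t 3.84 tcp [ 0.4441 -0.1452  0.0264] F [-1.   1.1  5.8] open 0.528 grip 30.043091475963593
t 5.15 tcp [ 0.4437 -0.1451  0.1993] F [-0.6 -0.4  0.1] open 0.533 grip 30.71191370487213
```

View pics/g.png

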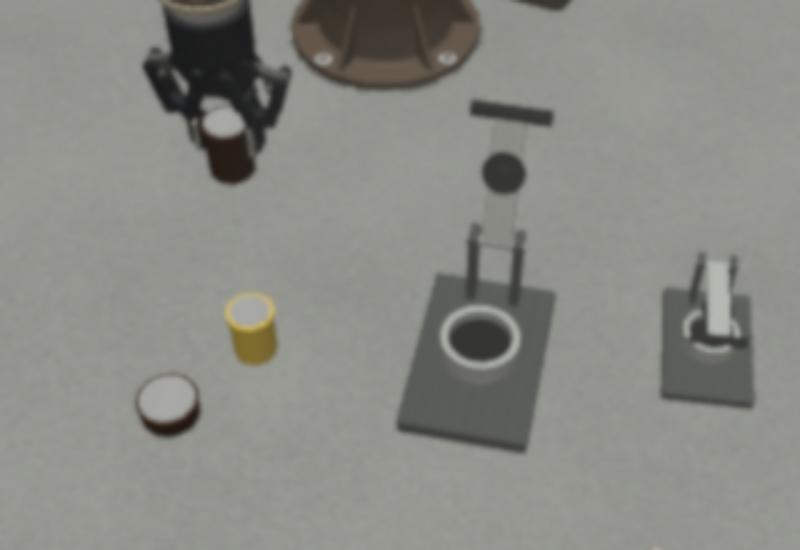

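The capsule is held upright at about (230,145) in the crop, 45 mm between the pads. Carry it to the cup.

Run:
```python
from h import *
arm.move_linear([.56,-.10,.20],rate=.2)
arm.move_linear(pw(0,200),rate=.2)
arm.move_linear(pw(0,80),rate=.12); st()
print(arm.move_linear(pw(0,61),rate=.03,stop_force=4)); st()
cv2.imwrite("pics/p.png",cv2.resize(arm.snapshot("scene")[0][80:300,180:400,::-1],(600,600)))
```

```text
t 8.26 tcp [0.5573 0.0972 0.0806] F [ 0.1 -0.1 -0.3] open 0.532 grip 30.71777880191803
True
t 8.87 tcp [0.5567 0.0972 0.061 ] F [0.8 0.6 0.3] open 0.53 grip 30.86685061454773
```

View pics/p.png

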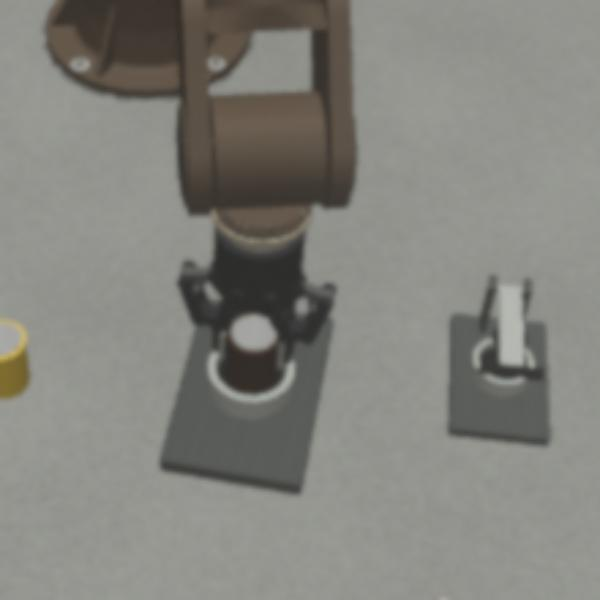

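The capsule stands in the cup at about (252,355) and touched the floor at TCP z = 61 mm. Release, retreat and check.

Run:
```python
from h import *
arm.set_gripper(0.95); 
arm.move_linear(pw(0,200),rate=.12)
arm.move_linear(pw(0,330),rate=.2); arm.move_linear([.42,-.12,.33],rate=.25); st()
p,P=cloud("top"); z=P[...,2]
d=np.hypot(P[...,0]-C[0],P[...,1]-C[1])
m=(z>.075)&(z<.12)&(d<.045); q=P[m]; print("cap top",m.sum(),q.mean(0),q[:,2].min(),q[:,2].max(),cv2.minAreaRect((q[:,:2]*1000).astype(np.float32)))
m=(z>.2)&(z<.27)&(np.hypot(P[...,0]-.43,P[...,1]-.125)<.06)&(p.sum(-1)<200); print("handle",cv2.minAreaRect((P[m][:,:2]*1000).astype(np.float32)),z[m].max())
cv2.imwrite("pics/r.png",cv2.resize(p[100:300,100:400,::-1],(800,533)))
```

```text
t 12.65 tcp [ 0.4202 -0.1196  0.3298] F [-0.4  0.9  0.7] open 0.951 grip 0.0
cap top 343 [0.55531375 0.09767192 0.09592613] 0.07653279788125333 0.10230143263509728 ((556.0613403320312, 98.41831970214844), (46.43303680419922, 45.38274002075195), 89.92112731933594)
handle ((436.7160949707031, 124.4229736328125), (79.18303680419922, 28.477134704589844), 76.65486907958984) 0.24211284790161003
```

View pics/r.png

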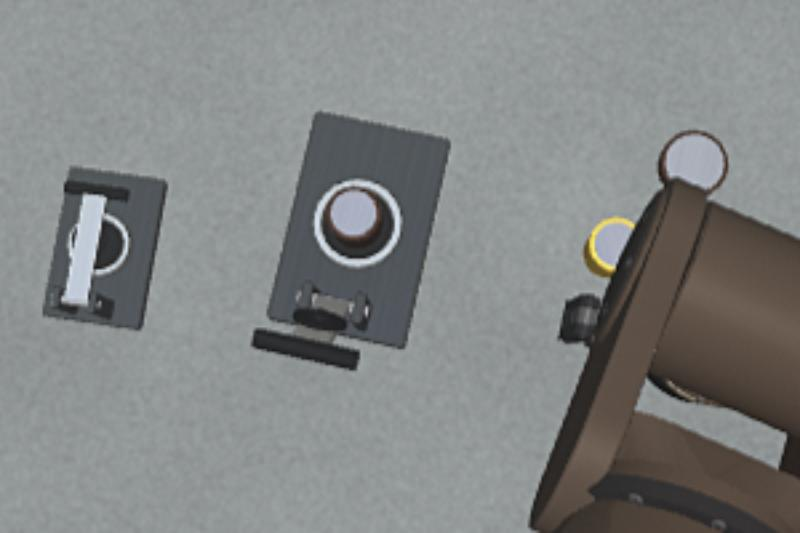

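The capsule stands upright and centred in the cup at about (355,215) in the crop, its top near 97 mm, with the lever still open. Next, push the lever over from behind.

Run:
```python
from h import *
arm.set_gripper(0,40)
hx,hz=hd(1.92)
a=pw(hx+36,300)
arm.move_linear([a[0],a[1],.33],ORI,rate=.25)
arm.move_linear(pw(hx+36,hz-12),rate=.15); st()
for q in np.arange(1.92,.94,-.12):
    x,z=hd(q)
    hit=arm.move_linear(pw(x+18,z-12),rate=.1,stop_force=25)
    if hit: print("stop",q); break
st()
if not hit:
    x,z=hd(q); arm.move_linear(pw(x+26,z-8),rate=.1); arm.move_linear(pw(x+26,z+60),rate=.15)
    arm.move_linear(pw(x,z+60),rate=.15); st()
p,P=cloud("scene"); cv2.imwrite("pics/l.png",cv2.resize(p[80:300,180:400,::-1],(600,600)))
```

```text
t 15.49 tcp [0.3979 0.1344 0.2201] F [ 0.4 -1.4  1.2] open 0.0 grip 0.0
t 18.36 tcp [0.5399 0.1011 0.2023] F [-1.2  0.4 -1.1] open 0.001 grip 0.0
t 19.53 tcp [0.5571 0.097  0.2733] F [-0.5  0.1  0.4] open -0.001 grip 0.0
```

View pics/l.png

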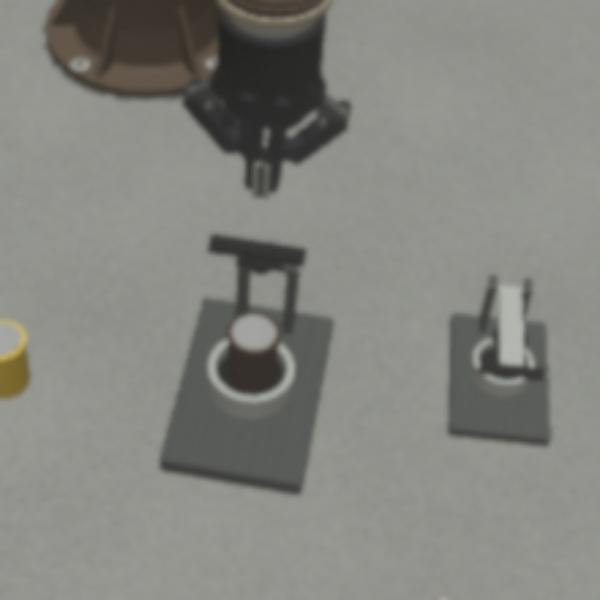

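The lever has come over; its handle is at about (257,250), ahead of and below the shut fingers. Press it down from above.

Run:
```python
from h import *
x,z=hd(.96)
arm.move_linear(pw(x,z+18),rate=.15)
for q in np.append(np.arange(.9,.05,-.1),[.05,0]):
    x,z=hd(q); hit=arm.move_linear(pw(x,z+8),rate=.06,stop_force=35)
    print(round(q,2),hit,np.round(arm.current_force(),1))
    if hit: break
print(arm.move_linear(pw(-60,104),rate=.02,stop_force=25)); st()
arm.move_linear(pw(-60,200),rate=.15); arm.move_linear([.42,-.12,.33],rate=.25); st()
p,P=cloud("scene"); zz=P[...,2]
xp=(P[...,:2]-C)@X; yp=(P[...,:2]-C)@np.array([-X[1],X[0]])
for lo,hi in((-75,-45),(-40,-10),(10,40),(50,75)):
    m=(abs(yp)<.012)&(xp>lo/1e3)&(xp<hi/1e3); print(lo,np.nanmax(zz[m]),np.nanmedian(zz[m]))
cv2.imwrite("pics/e.png",cv2.resize(p[80:300,180:400,::-1],(600,600)))
```

```text
0.9 False [-0.6  0.  -0.7]
0.8 False [-0.3 -0.1  0. ]
0.7 False [ 0.2 -0.3 -0.7]
0.6 False [ 0.7 -0.  -0. ]
0.5 False [ 0.3  0.8 -0.2]
0.4 False [-0.6 -0.  -0.3]
0.3 False [-0.2 -0.7  0.1]
0.2 False [0.2 0.2 0.1]
0.1 False [-0.2  1.3  0.4]
0.05 False [-0.4 -0.1  0.1]
0.0 False [ 1.8 -0.6  2.7]
True
t 24.25 tcp [0.6158 0.0835 0.1078] F [-3.3 -0.5 11.1] open -0.001 grip 5.171535015106201
t 26.41 tcp [ 0.4202 -0.1196  0.3295] F [ 0.3  0.1 -0.4] open -0.001 grip 0.0
-75 0.11133540131445552 0.023212599279900936
-40 0.10835648298564415 0.10139674788125386
10 0.10845918093781337 0.10425755041411477
50 0.10886500702998791 0.10437130960410579
```

View pics/e.png

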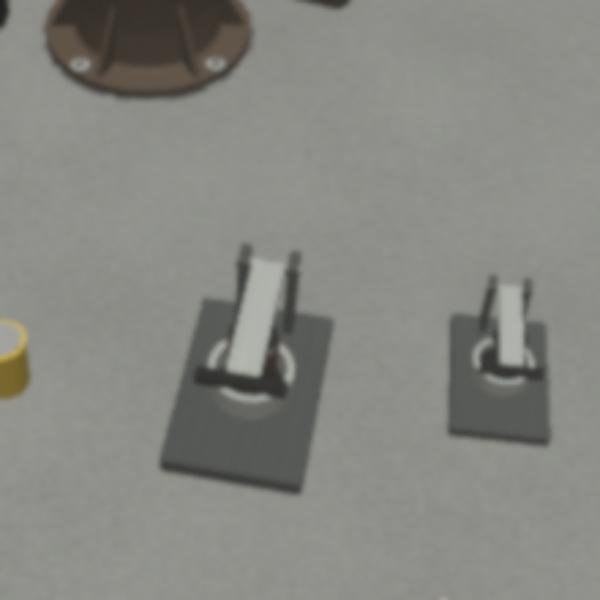

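The lever lies level over the cup, with its handle at about (240,380) and the capsule beneath it. One slow, firmer press will confirm it's at its stop.

Run:
```python
from h import *
arm.move_linear(pw(-60,200),rate=.25); arm.move_linear(pw(-60,115),rate=.12)
print(arm.move_linear(pw(-60,100),rate=.01,stop_force=35)); st()
arm.move_linear(pw(-60,200),rate=.12); arm.move_linear([.42,-.12,.33],rate=.25); arm.pause(.5); st()
p,P=cloud("top"); xp=(P[...,:2]-C)@X; yp=(P[...,:2]-C)@np.array([-X[1],X[0]]); z=P[...,2]
m=(abs(yp)<.01)&(xp>-.045)&(xp<.07)&(z>.09); print(m.sum(),"slope,z@hinge",np.polyfit(xp[m]-.08,z[m],1))
```

```text
True
t 29.7 tcp [0.6155 0.0836 0.1078] F [-3.1 -1.2 10.7] open -0.001 grip 5.055451020598412
t 32.52 tcp [ 0.4201 -0.1199  0.3299] F [-0.7 -0.5  1.1] open -0.001 grip 0.0
433 slope,z@hinge [0.00660671 0.104643  ]
```

```bash
python3 -c "
from h import *
print(arm.close_job())"
```

```text
the job is handed in; nothing more can be done
None
```

The tall capsule is in the larger press's cup with the lever pressed down to its stop (level within 0.01 rad) and left shut; the wide capsule was not touched, and the job was handed in at about 32.5 s.

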